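# Unlock the dust extractor's isolator and switch it on

## Task

Before we start sanding, switch the dust extractor on at the larger of the two switch boxes on the bench. Its rotary handle is locked off: pull the sprung lock plunger up, twist it clockwise and let it down into its rest notch so that it stays up by itself, then let go of it and turn the long handle a quarter turn clockwise until it clicks home in the on position. Leave the other switch and everything lying about on the bench as it is.

Things in the scene. Friction and masses are not known exactly. Their poses are not given: they have to be found in the camera images.
- isolator_box: The dust extractor's isolator: grey box fixed to the bench, turned up to 0.45 rad either way. Origin on the bench under the handle's upright turning axis, z up. It spans x -90 to +90 mm and y -150 to +90 mm, lid 63 mm high. The lock plunger stands over x 0, y -85 mm in a steel bracket and collar, collar top 123 mm above the bench. The handle's hub is 123 mm high.
- isolator (a joint): Angle of the rotary handle, rad, clockwise seen from above: 0 = off (long arm along the box's +y), 1.571 = on (arm along the box's +x); stops 0.05 beyond each. A sprung detent pulls it to the nearer of the two: leaving it takes about 0.4 N m (5 N at 80 mm from the axis), less towards the middle; past 0.9 it snaps home by itself. While the plunger is down, its pin in the handle's forked tail blocks it.
- handle_end (a point): Point near the end of the handle's long black arm: 90 mm from the turning axis, 110 mm above the bench, mid-bar. The arm is a straight bar 20 mm wide, reaching 110 mm from the axis, faces from 98 to 122 mm above the bench, free space under it except a disc of 42 mm radius, 79 mm high, round the axis. The opposite forked tail (102 mm long, 82 mm high) turns with it.
- lock_grip (a point): Centre of the lock plunger's steel T-bar, 64 mm long, 14 mm wide, 20 mm high; 154 mm above the bench while down, rising with the plunger. While down, the bar lies along the box's x: grip it across, along the box's y. 20 mm free below the bar apart from a 10 mm stem in its middle. Its axes turn with the plunger, z up.
- lock_pull (a joint): How far the lock plunger is pulled up, m: 0 = down, locking. Spring and weight pull it down with 5.5 N when down, 8 N when parked. Its cross pin sits in a slot 16 mm deep: no twist over about 0.1 rad until pulled 16 mm; pull at least 20 mm to twist over the 3 mm lip before the rest notch; stop at 27 mm. Parked it reads about 0.015 to 0.016.
- lock_twist (a joint): Twist of the plunger's T-bar, in rad, clockwise seen from above: 0 = cross pin over its slot (as found), 1.05 to 1.42 = over the rest notch (aim at 1.25), stop at 1.42. Let down anywhere from 0.15 to 1.0 it does not come to rest in the notch. The lifted plunger turns easily.
- other_box: Another machine's switch: a smaller grey box fixed to the bench, 140 by 140 mm, 58 mm high, without a lock plunger; origin on the bench under its centre. Not to be operated.
- other_knob_end (a point): One end of the small black bar knob (75 mm long, 94 mm above the bench at its top) on the other box; 35 mm from that box's centre, at any angle. Leave it as it is.
- tape: Yellow and black tape measure, 43 by 80 by 62 mm high, loose near the isolator on the robot's side; origin under its middle.
- chisel: Chisel with a dark wooden handle, 220 mm long, 26 mm high, lying loose beyond the isolator; origin on the bench under its middle, length along its x.
- offcut: Loose wooden offcut, 55 by 130 by 45 mm high, near the other box on the robot's side; origin under its middle.
- mallet: Wooden mallet lying on its side, head 70 by 140 by 90 mm high, handle 200 mm along its -x; origin under the head.
- flask: White drinking flask, 72 mm across, 240 mm high, standing; origin under its middle.
- try_square: Try square lying flat, 120 mm wooden stock along its y, 180 mm steel blade along its +x; origin under the middle of the stock.

How it is judged (in metres and radians):
On the way, in this order (a step that is already met when the one before it is completed fails the run):
1. the lock plunger rests in its notch, pulled out of the handle's tail and let go, with the handle still off (value of joint lock_pull between 0.0135 and 0.0168 m and value of joint lock_twist above 0.95 rad and value of joint isolator below 0.2 rad and contact force between the fingers and lock_pull below 0.2 N), for 0.3 s.
2. the handle is home in the on detent with the plunger still parked (value of joint isolator between 1.45 and 1.63 rad and value of joint lock_pull between 0.0135 and 0.0168 m and value of joint lock_twist above 0.95 rad), for 0.2 s.
At the end, for the whole second after the job is handed in: The isolator's handle is at rest in the on detent (joint between 1.45 and 1.63 rad), and the lock plunger still stands by itself in its rest notch (pulled 13.5 to 16.8 mm, twisted more than 0.95 rad) (all of step 2 and velocity of joint isolator between -0.1 and 0.1 rad/s); the robot touches nothing.
It fails at once if a loose thing on the bench (tape, chisel, offcut, mallet, flask, try square) is pushed more than 30 mm from its place (distance of any of tape, chisel, offcut, mallet, flask, try_square from where it was at the start of the episode above 0.03 m).
It fails at once if the other switch is turned (its knob's end moves more than 10 mm) (distance of other_knob_end from where it was at the start of the episode above 0.01 m).
It also fails if it takes over 51 s, if anything falls off the work surface, if the arm or the gripper's body presses on something with over 40 N, if the wrist force passes 120 N, or if a joint passes its speed limit or range.

## Robot

A 6-joint arm with a two-finger parallel gripper is mounted at the origin on the work surface. World frame = base frame: x ahead of the robot, y to its left, z up, the work surface at z = 0. Lengths are in mm, angles in rad, forces in N, time in s.
With the tool pointing down it reaches from about 350 to 975 mm from the base axis. Payload 7.1 kg.
Tool frame: the origin (TCP) lies at the very end of the fingers, on their centre line; the grasp point (between the pads) lies 19 mm behind it; y points along the fingers, x is the direction in which the jaws open and shut, and the axes are right-handed (so a half turn about y gives the same grasp; the last joint's range is limited). The gripper opens to 88 mm and grips with 3 to 60 N. Pads are 20 mm wide; open, the fingers measure 115 mm over their backs; the gripper's body (75 mm by 178 mm) begins 61 mm behind the grasp point.
Start: joints at [1.099, 0.423, 1.63, -0, 1.089, -0.019], TCP at [273.396, 562.014, 222.675] pointing down, gripper open.
Joint ranges: [-3, 3], [-0.9, 2.11], [0.09, 2.58], [-1.31, 4.45], [0.11, 2.69], [-2.54, 2.54]. Speed limits (rad/s): [2.39, 2.39, 3.01, 3.14, 3.14, 3.14].

## Interface

Orientations are given as a rotation vector (axis times angle).
In Python, from workcell import ctrl gives the robot as it stands. The module is installed in compiled form; this text tells all that it offers.
- The arm moves only by the tool jog_arm, never from a script. Its argument "steps" is a list of rows, each an object with "turn": the turn, a rotation vector about the world's x, y, z scaled (see below), a list of three; "dp": the shift along the world's x, y, z scaled (see below), a list of three; "claw": the opening, from 0 (shut) to 1 (fully open). In form: [{"turn": [wx, wy, wz], "dp": [x, y, z], "claw": claw}, ...]. A call has 1 to 12 rows; each row is the pose to reach, as a shift and turn from the pose measured when the call began, turning the shorter way round; what a row does not reach only later rows make up. The controller multiplies each number of a shift by 80 mm and each number of a turn by pi rad. A row lasts 1/12 s, in which the tool goes at most 41.7 mm and 7.16 degrees, less where a joint would pass 70% of its speed; a pose out of reach is approached as far as the arm can. A call with a number of a shift or a turn outside -1 to 1 is refused whole. A call with a gripper value outside its range is refused whole. The fingers move at their own pace and stop on an object; the grip force is fixed at half the most. Time passes only in rows, so rows that repeat a pose let the fingers close. It gives the time, the measured TCP pose, the force and the opening at its end, in the units of the state.
- ctrl.get_obs(): the state, without advancing time (a new reading comes with each control period).
- ctrl.get_image(name): name is "scene" or "side" or "wrist"; returns a dict with "img" (480x640x3 uint8, red, green, blue), "range_z" (480x640 float32, mm along the optical axis (not along the pixel's ray), 0 where there is no reading), "fovy" (degrees; the focal length in pixels is half the picture's height over the tangent of half this angle, whatever the lens; pixels are square), "cx", "cy" (the principal point, pixels), "camera_from_world" (4x4, takes a point from world to camera coordinates); the wrist camera has in their place "hand_eye" (4x4, takes a point from camera to tool coordinates, whose origin is the TCP and whose axes are the tool frame's). Camera axes: x right, y down, z forward; pixel columns grow to the right and rows downward; lengths in mm; the calibration is good to about 2 mm. A picture is of the moment at which its call begins: read the wrist's pose just before it.
- ctrl.close_job(): hands the job in, once; it reports no verdict.
The state is a dict: "t": time; "qpos": joint angles; "qvel": joint speeds; "joint_torque": joint torques, N m; "ee_pos": TCP position; "orientation": TCP orientation; "ft_force": force on the tool from outside, world axes, zero at the start; "moment": the same for the moment, N m; "width": finger opening in mm.
Only numpy, scipy, OpenCV 4.12 (cv2) and the standard library are available. Lean on these libraries where they do the work, as an engineer would, in place of code of your own. Each camera call takes 0.05 s, during which the arm holds its last target.

## Working session

There is one attempt and no reset: what is moved stays moved. The work goes in short steps, Python scripts to look and compute and a tool call to move; the robot and the scene stay as the last step left them, time stands still between calls to the robot, and variables do not carry over. Pictures are saved under pics/ and viewed, and the job is handed in when it is done.

Besides the shell and the picture viewer there is one more tool, called after "Emit:" by a JSON object that holds its "fn" and its "kwargs". jog_arm: Moves the arm, as the interface text tells. Its arguments: {"type":"object","properties":{"steps":{"type":"array","items":{"type":"object","properties":{"turn":{"type":"array","items":{"type":"number"}},"dp":{"type":"array","items":{"type":"number"}},"claw":{"type":"number"}}}}},"required":["steps"]}

```bash
mkdir -p pics; cat > h.py <<'E'
import numpy as np, cv2
from workcell import ctrl
def cloud(d):
    f=240/np.tan(np.radians(d['fovy'])/2); z=d['range_z']; v,u=np.mgrid[:480,:640]
    P=np.stack([(u-d['cx'])/f*z,(v-d['cy'])/f*z,z,np.ones_like(z)],-1)
    return P
def world(d,obs=None):
    P=cloud(d)
    if 'camera_from_world' in d: M=np.linalg.inv(d['camera_from_world'])
    else:
        T=np.eye(4);T[:3,:3]=cv2.Rodrigues(np.array(obs['orientation'],float))[0];T[:3,3]=obs['ee_pos'];M=T@d['hand_eye']
    W=(P@M.T)[...,:3]; W[d['range_z']<=0]=np.nan
    return W
E
python3 - <<'E'
from h import *
o=ctrl.get_obs();print(o)
for n in ['scene','side','wrist']:
    d=ctrl.get_image(n);cv2.imwrite(f'pics/{n}0.png',d['img'][...,::-1]);np.save(f'{n}0.npy',world(d,o));print(n,d['fovy'],d.get('camera_from_world'),d.get('hand_eye'))
E
```

```text
{'t': 0.0, 'qpos': array([ 1.09900348e+00,  4.23839078e-01,  1.63070958e+00,  9.87730041e-06,
        1.08859792e+00, -1.89958529e-02]), 'qvel': array([ 7.39308798e-05,  4.49763179e-04,  8.45141072e-04,  1.23587454e-04,
       -6.10937715e-04,  8.43094790e-04]), 'joint_torque': array([-2.30196616e-03, -5.44618142e+01, -2.73659652e+01,  6.42590644e-02,
        2.27889681e-02, -1.45073718e-04]), 'ee_pos': array([273.1392305 , 561.52210894, 221.89511065]), 'orientation': array([-1.39083561, -0.86853998,  0.87073287]), 'ft_force': array([ 0.09257919, -0.60028008, -0.5918286 ]), 'moment': array([ 0.04185279, -0.01351563, -0.00637009]), 'width': 87.5751078692238}
scene 49.38303774857752 [[-6.05438247e-01  7.95793058e-01 -1.25673409e-02  3.18105980e+02]
 [ 6.03443534e-01  4.48688890e-01 -6.59192067e-01 -2.59805646e+02]
 [-5.18941644e-01 -4.06683770e-01 -7.51869590e-01  1.61797883e+03]
 [ 0.00000000e+00  0.00000000e+00  0.00000000e+00  1.00000000e+00]] None
side 52.72835215685946 [[ 7.77685073e-01 -6.28653121e-01  1.08638869e-03 -4.27955355e+02]
 [-4.14525115e-01 -5.14092387e-01 -7.50918069e-01  3.32033984e+02]
 [ 4.72625492e-01  5.83527438e-01 -6.60394483e-01  1.17937862e+03]
 [ 0.00000000e+00  0.00000000e+00  0.00000000e+00  1.00000000e+00]] None
wrist 62.61727142638878 None [[ 9.99999945e-01  3.15896922e-04 -1.02936792e-04 -6.32358022e-01]
 [ 1.84195972e-04 -2.69268630e-01  9.63065092e-01 -1.62968306e+02]
 [ 2.76511650e-04 -9.63065058e-01 -2.69268673e-01  7.42173723e+01]
 [ 0.00000000e+00  0.00000000e+00  0.00000000e+00  1.00000000e+00]]
```

View pics/scene0.png

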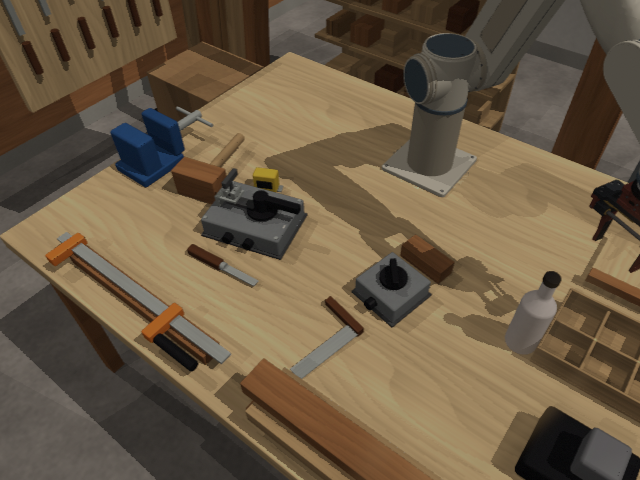

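View pics/side0.png

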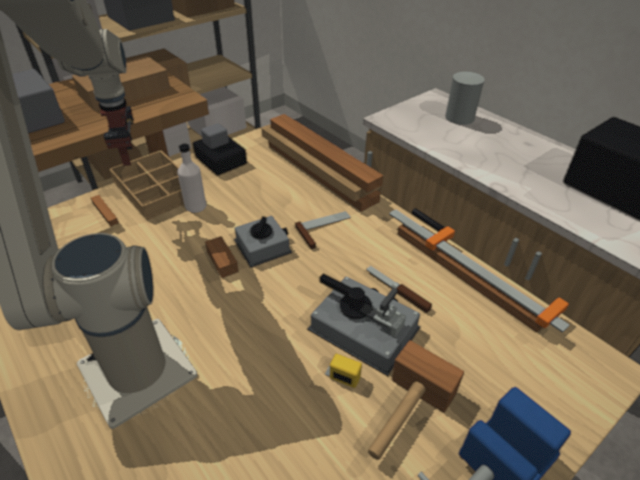

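View pics/wrist0.png

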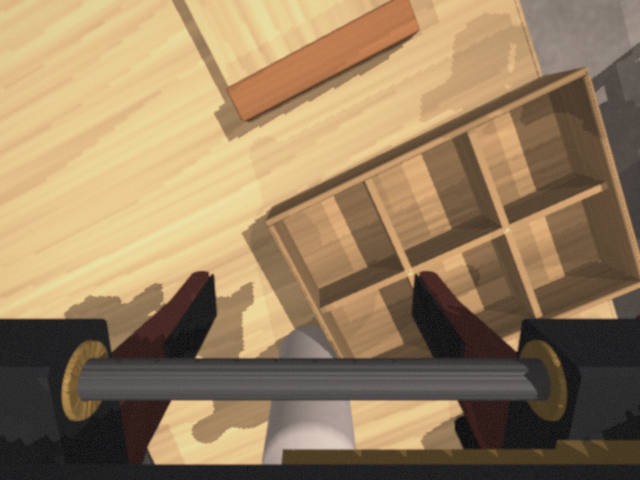

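The isolator is around (255,215) in the scene view, with the arm pointing to (298,203). The plunger is at (229,185) and the mallet at (200,178). Next I'll fit positions from the depth data.

```bash
python3 - <<'E'
from h import *
o=ctrl.get_obs();print(cv2.Rodrigues(o['orientation'])[0].round(3))
W=np.load('scene0.npy');S=np.load('side0.npy')
for (u,v) in [(229,185),(262,205),(298,203),(200,178),(265,180),(222,265),(395,270)]: print((u,v),W[v,u].round())
for n,A in(('sc',W),('si',S)):
    P=A.reshape(-1,3);P=P[~np.isnan(P).any(1)]
    m=(P[:,0]>350)&(P[:,0]<1000)&(P[:,1]>-600)&(P[:,1]<200)
    P=P[m]
    lid=P[(abs(P[:,2]-63)<5)]
    print(n,len(lid))
    img=np.zeros((600,800),np.uint8)
    # height map topdown: x up, y left ; 1px/mm
    q=P[np.argsort(P[:,2])]
    c=(200-q[:,1]).astype(int);r=(950-q[:,0]).astype(int);k=(c>=0)&(c<800)&(r>=0)&(r<600)
    big=np.zeros((600,800),np.uint8);big[r[k],c[k]]=np.clip(q[k,2],0,250)
    big=cv2.dilate(big,np.ones((3,3)));cv2.imwrite(f'pics/top_{n}.png',cv2.applyColorMap(big,cv2.COLORMAP_JET))
E
```

```text
[[ 0.437 -0.001 -0.899]
 [ 0.899 -0.001  0.437]
 [-0.001 -1.     0.   ]]
(229, 185) [ 544. -295.  147.]
(262, 205) [ 516. -213.  102.]
(298, 203) [ 422. -171.   60.]
(200, 178) [ 531. -431.   92.]
(265, 180) [ 394. -318.   46.]
(222, 265) [ 684. -210.   21.]
(395, 270) [489. 179.  96.]
sc 4530
si 4863
```

```bash
python3 -c "
import cv2,numpy as np
a=cv2.imread('pics/top_sc.png');b=cv2.imread('pics/top_si.png')
cv2.imwrite('pics/top_max.png',np.vstack([cv2.resize(a,(400,300)),cv2.resize(b,(400,300))]))"
```

```text
(no output)
```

View pics/top_sc.png

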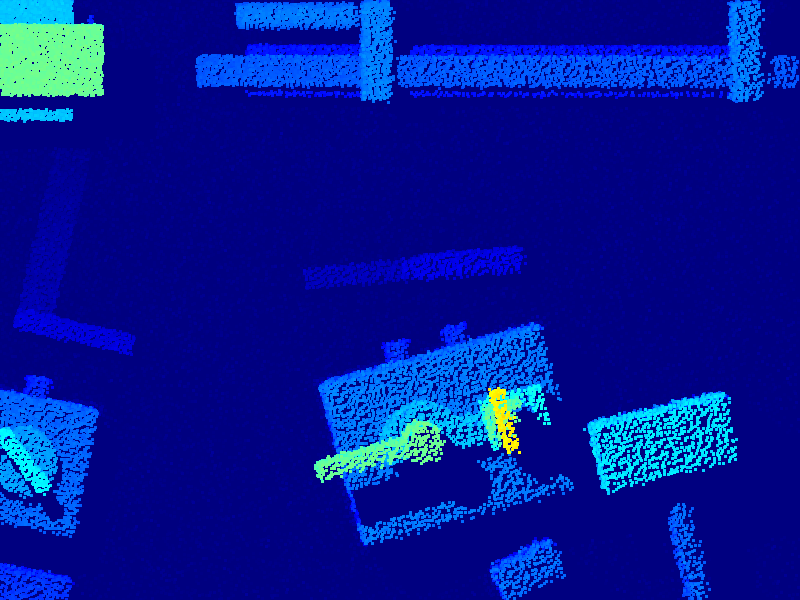

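View pics/top_si.png

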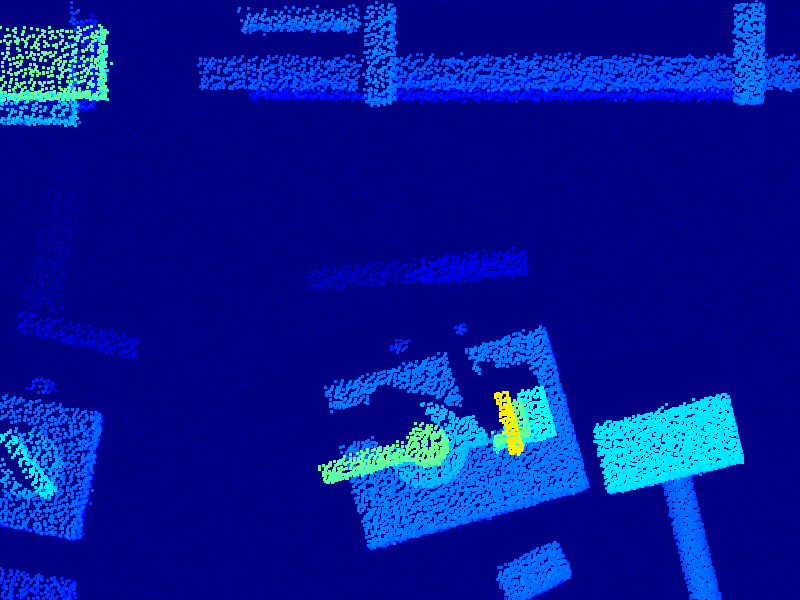

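```bash
python3 - <<'E'
from h import *
for n in('scene','side'):
    A=np.load(n+'0.npy');P=A.reshape(-1,3);P=P[~np.isnan(P).any(1)]
    P=P[(P[:,0]>380)&(P[:,0]<660)&(P[:,1]>-385)&(P[:,1]<-100)]
    lid=P[(P[:,2]>57)&(P[:,2]<69)]
    lid=lid[(lid[:,0]>400)]
    m=((lid[:,0]>425)|(lid[:,1]>-280))
    lid=lid[m]
    r=cv2.minAreaRect(lid[:,:2].astype(np.float32));print(n,'lid',r,np.median(lid[:,2]))
    t=P[P[:,2]>142];r=cv2.minAreaRect(t[:,:2].astype(np.float32));print('T',len(t),t[:,2].min(),t[:,2].max(),r, t.mean(0))
    t=P[P[:,2]>158];r=cv2.minAreaRect(t[:,:2].astype(np.float32));print('Ttop',len(t),r,np.median(t[:,2]))
    a=P[(P[:,2]>116)&(P[:,2]<128)&(P[:,1]>-270)];print('arm',cv2.minAreaRect(a[:,:2].astype(np.float32)),np.median(a[:,2]))
    b=a[a[:,1]>-200];vx,vy,x,y=cv2.fitLine(b[:,:2].astype(np.float32),cv2.DIST_L2,0,.01,.01).ravel();print('line',np.arctan2(vy,vx),x,y)
E
```

```text
scene lid ((515.1358032226562, -251.81121826171875), (173.98207092285156, 229.76113891601562), 15.109795570373535) 62.9121401934442
T 173 142.4771372530338 169.74917045554105 ((529.5120849609375, -305.88592529296875), (68.77745819091797, 18.294952392578125), 15.673148155212402) [ 532.04565683 -302.37139619  158.54769231]
Ttop 111 ((529.6439208984375, -306.15386962890625), (69.06257629394531, 17.710651397705078), 17.137680053710938) 162.85762489912236
arm ((500.4446716308594, -178.6181182861328), (42.768550872802734, 131.7958526611328), 10.694214820861816) 121.69115648763585
line -1.2887862 490.54584 -157.3196
side lid ((512.4298095703125, -255.4530487060547), (171.65611267089844, 230.27688598632812), 15.341798782348633) 62.47248477194398
T 181 144.742801066403 168.98466110382844 ((526.662109375, -308.6355895996094), (64.62163543701172, 14.926483154296875), 15.387171745300293) [ 524.42809206 -311.180635    159.96829235]
Ttop 131 ((526.6227416992188, -308.57440185546875), (64.49596405029297, 14.422589302062988), 13.979986190795898) 163.01266408750325
arm ((498.9131164550781, -182.45050048828125), (43.34494400024414, 129.31837463378906), 9.351044654846191) 121.20488378156301
line -1.2890515 486.1832 -161.99406
```

Emit:
{"fn": "jog_arm", "kwargs": {"steps": [{"turn":[0,0,0],"dp":[0,0,0.5],"claw":1},{"turn":[0,0,0],"dp":[0,0,1],"claw":1},{"turn":[0,0,0],"dp":[0,0,1],"claw":1}]}}

```text
t: 0.4
ee_pos: [274.8, 564.9, 309.7]
orientation: [-1.385, -0.876, 0.862]
ft_force: [-0.0, 1.4, 0.4]
width: 87.7
```

Emit:
{"fn": "jog_arm", "kwargs": {"steps": [{"turn":[0,0,-0.035],"dp":[0,0,0.5],"claw":1},{"turn":[0,0,-0.07],"dp":[0.1,-0.4,0.6],"claw":1},{"turn":[0,0,-0.1],"dp":[0.2,-0.9,0.6],"claw":1},{"turn":[0,0,-0.1],"dp":[0.25,-1,0.6],"claw":1}]}}

```text
t: 0.73
ee_pos: [295.1, 481.4, 358.8]
orientation: [-1.476, -0.632, 0.616]
ft_force: [0.4, -0.6, -0.3]
width: 88.0
```

Emit:
{"fn": "jog_arm", "kwargs": {"steps": [{"turn":[0,0,-0.03],"dp":[0.14,-0.5,0],"claw":1},{"turn":[0,0,-0.07],"dp":[0.28,-1,0],"claw":1},{"turn":[0,0,-0.07],"dp":[0.28,-1,0],"claw":1}]}}

```text
t: 0.98
ee_pos: [318.0, 396.7, 358.2]
orientation: [-1.525, -0.455, 0.44]
ft_force: [0.4, 0.7, 0.5]
width: 88.0
```

Emit:
{"fn": "jog_arm", "kwargs": {"steps": [{"turn":[0,0,-0.03],"dp":[0.14,-0.5,0],"claw":1},{"turn":[0,0,-0.07],"dp":[0.28,-1,0],"claw":1},{"turn":[0,0,-0.07],"dp":[0.28,-1,0],"claw":1}]}}

```text
t: 1.23
ee_pos: [340.9, 312.7, 357.8]
orientation: [-1.558, -0.277, 0.264]
ft_force: [-0.6, -1.1, -0.3]
width: 87.4
```

Emit:
{"fn": "jog_arm", "kwargs": {"steps": [{"turn":[0,0,-0.03],"dp":[0.14,-0.5,0],"claw":1},{"turn":[0,0,-0.07],"dp":[0.28,-1,0],"claw":1},{"turn":[0,0,-0.07],"dp":[0.28,-1,0],"claw":1}]}}

```text
t: 1.48
ee_pos: [364.1, 228.9, 357.4]
orientation: [-1.575, -0.099, 0.086]
ft_force: [-1.1, 0.4, 0.3]
width: 87.9
```

Emit:
{"fn": "jog_arm", "kwargs": {"steps": [{"turn":[0,0,-0.03],"dp":[0.14,-0.5,0],"claw":1},{"turn":[0,0,-0.07],"dp":[0.28,-1,0],"claw":1},{"turn":[0,0,-0.07],"dp":[0.28,-1,0],"claw":1}]}}

```text
t: 1.73
ee_pos: [387.7, 145.2, 357.3]
orientation: [-1.578, 0.08, -0.093]
ft_force: [0.5, 0.8, 0.1]
width: 87.8
```

Emit:
{"fn": "jog_arm", "kwargs": {"steps": [{"turn":[0,0,-0.03],"dp":[0.14,-0.5,0],"claw":1},{"turn":[0,0,-0.07],"dp":[0.28,-1,0],"claw":1},{"turn":[0,0,-0.07],"dp":[0.28,-1,0],"claw":1}]}}

```text
t: 1.98
ee_pos: [411.7, 61.6, 357.2]
orientation: [-1.565, 0.259, -0.271]
ft_force: [0.4, 0.6, 0.6]
width: 87.9
```

Emit:
{"fn": "jog_arm", "kwargs": {"steps": [{"turn":[0,0,-0.03],"dp":[0.14,-0.5,0],"claw":1},{"turn":[0,0,-0.07],"dp":[0.28,-1,0],"claw":1},{"turn":[0,0,-0.07],"dp":[0.28,-1,0],"claw":1}]}}

```text
t: 2.23
ee_pos: [436.0, -21.9, 357.2]
orientation: [-1.538, 0.436, -0.449]
ft_force: [0.0, -0.8, 0.4]
width: 87.5
```

Emit:
{"fn": "jog_arm", "kwargs": {"steps": [{"turn":[0,0,-0.03],"dp":[0.14,-0.5,0],"claw":1},{"turn":[0,0,-0.07],"dp":[0.28,-1,0],"claw":1},{"turn":[0,0,-0.07],"dp":[0.28,-1,0],"claw":1}]}}

```text
t: 2.48
ee_pos: [460.4, -105.3, 357.0]
orientation: [-1.496, 0.612, -0.624]
ft_force: [-0.8, -0.1, -0.3]
width: 87.8
```

Emit:
{"fn": "jog_arm", "kwargs": {"steps": [{"turn":[0,0,-0.03],"dp":[0.14,-0.5,0],"claw":1},{"turn":[0,0,-0.06],"dp":[0.28,-0.9,0],"claw":1},{"turn":[0,0,-0.06],"dp":[0.28,-0.9,0],"claw":1}]}}

```text
t: 2.73
ee_pos: [485.3, -180.3, 356.5]
orientation: [-1.448, 0.76, -0.772]
ft_force: [-0.7, 0.6, -0.5]
width: 87.8
```

Emit:
{"fn": "jog_arm", "kwargs": {"steps": [{"turn":[0,0,-0.03],"dp":[0.14,-0.5,-0.3],"claw":1},{"turn":[0,0,-0.06],"dp":[0.28,-0.9,-0.6],"claw":1},{"turn":[0,0,-0.06],"dp":[0.28,-0.9,-0.8],"claw":1},{"turn":[0,0,-0.06],"dp":[0.28,-0.9,-0.8],"claw":1},{"turn":[0,0,-0.06],"dp":[0.28,-0.9,-0.8],"claw":1}]}}

```text
t: 3.15
ee_pos: [507.5, -250.6, 291.2]
orientation: [-1.39, 0.906, -0.91]
ft_force: [-0.2, 0.4, -0.1]
width: 87.9
```

```bash
python3 - <<'E'
from h import *
o=ctrl.get_obs();R=cv2.Rodrigues(o['orientation'])[0];print(o['ee_pos'],R.round(3),np.arctan2(R[1,0],R[0,0]),o['qpos'])
d=ctrl.get_image('wrist');cv2.imwrite('pics/w1.png',d['img'][...,::-1]);A=world(d,o);np.save('w1.npy',A)
P=A.reshape(-1,3);P=P[~np.isnan(P).any(1)]
P=P[(P[:,0]>380)&(P[:,0]<660)&(P[:,1]>-385)&(P[:,1]<-80)]
for lo,hi in((157,170),(116,128),(58,68)):
    t=P[(P[:,2]>lo)&(P[:,2]<hi)]
    if len(t)>10: print(lo,len(t),cv2.minAreaRect(t[:,:2].astype(np.float32)),np.median(t[:,2]))
E
```

```text
[ 507.46914972 -250.63408249  291.23786777] [[ 0.394 -0.007  0.919]
 [-0.919 -0.014  0.394]
 [ 0.011 -1.    -0.012]] -1.1659681052984254 [-0.47114975  0.26285826  1.69622316 -0.01703485  1.18202813  0.70133352]
157 1578 ((529.2821655273438, -309.2304382324219), (63.890159606933594, 14.499726295471191), 15.470137596130371) 164.58535990043524
116 5064 ((503.94976806640625, -215.16644287109375), (40.83644485473633, 194.03500366210938), 13.376580238342285) 122.97151033837324
58 26550 ((478.7664794921875, -266.26165771484375), (243.57334899902344, 229.8284454345703), 15.56745433807373) 63.87998336082589
```

View pics/w1.png

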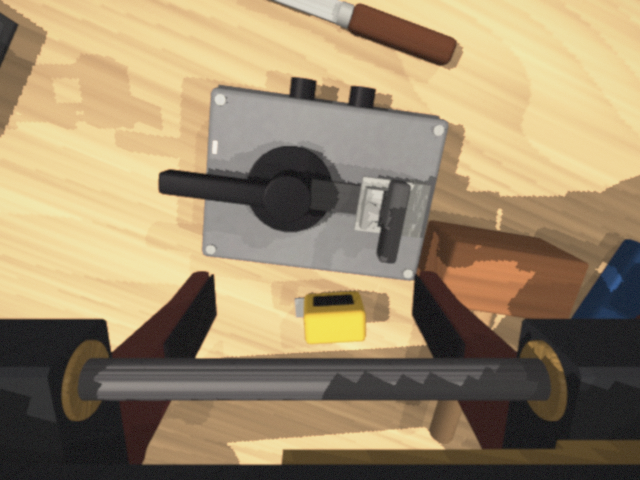

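The T-bar spans (400,180) to (385,260) and is free around its ends. The wrist camera puts its centre at (529,-309), yaw 0.27. Descending now.

Emit:
{"fn": "jog_arm", "kwargs": {"steps": [{"turn":[0.0045,-0.002,-0.022],"dp":[0.13,-0.36,-0.4],"claw":1},{"turn":[0.0045,-0.002,-0.043],"dp":[0.265,-0.725,-0.8],"claw":1},{"turn":[0.0045,-0.002,-0.043],"dp":[0.265,-0.725,-0.9],"claw":1},{"turn":[0.0045,-0.002,-0.043],"dp":[0.265,-0.725,-0.9],"claw":1},{"turn":[0.0045,-0.002,-0.043],"dp":[0.265,-0.725,-0.9],"claw":1}]}}

```text
t: 3.62
ee_pos: [529.5, -307.4, 221.7]
orientation: [-1.326, 1.005, -1.007]
ft_force: [-0.2, -0.1, 0.9]
width: 88.0
```

```bash
python3 - <<'E'
from h import *
o=ctrl.get_obs();R=cv2.Rodrigues(o['orientation'])[0];print(o['ee_pos'],R.round(3),np.arctan2(R[1,0],R[0,0]),o['qpos'])
E
```

```text
[ 529.4721535  -307.40213041  221.66693321] [[ 0.269  0.001  0.963]
 [-0.963 -0.001  0.269]
 [ 0.001 -1.     0.001]] -1.2986071100596184 [-5.45334689e-01  4.05109092e-01  1.66086993e+00 -2.75956250e-04
  1.07442117e+00  7.53403367e-01]
```

Emit:
{"fn": "jog_arm", "kwargs": {"steps": [{"turn":[0,0,0],"dp":[-0.005,-0.012,-0.35],"claw":1},{"turn":[0,0,0],"dp":[-0.005,-0.012,-0.7],"claw":1},{"turn":[0,0,0],"dp":[-0.005,-0.012,-1],"claw":1},{"turn":[0,0,0],"dp":[-0.005,-0.012,-1],"claw":1},{"turn":[0,0,0],"dp":[-0.005,-0.012,-1],"claw":1}]}}

```text
t: 4.03
ee_pos: [529.5, -307.3, 143.1]
orientation: [-1.326, 1.004, -1.006]
ft_force: [0.3, -0.1, 0.4]
width: 87.4
```

Emit:
{"fn": "jog_arm", "kwargs": {"steps": [{"turn":[0,0,0],"dp":[0,0,-0.05],"claw":0},{"turn":[0,0,0],"dp":[0,0,-0.05],"claw":0},{"turn":[0,0,0],"dp":[0,0,-0.05],"claw":0},{"turn":[0,0,0],"dp":[0,0,-0.05],"claw":0},{"turn":[0,0,0],"dp":[0,0,-0.05],"claw":0},{"turn":[0,0,0],"dp":[0,0,-0.05],"claw":0},{"turn":[0,0,0],"dp":[0,0,-0.05],"claw":0},{"turn":[0,0,0],"dp":[0,0,-0.05],"claw":0}]}}

```text
t: 4.7
ee_pos: [529.4, -307.4, 139.2]
orientation: [-1.326, 1.004, -1.006]
ft_force: [1.1, 0.1, -1.1]
width: 38.0
```

Emit:
{"fn": "jog_arm", "kwargs": {"steps": [{"turn":[0,0,0],"dp":[0,0,-0.03],"claw":0},{"turn":[0,0,0],"dp":[0,0,-0.03],"claw":0},{"turn":[0,0,0],"dp":[0,0,-0.03],"claw":0},{"turn":[0,0,0],"dp":[0,0,-0.03],"claw":0},{"turn":[0,0,0],"dp":[0,0,-0.03],"claw":0},{"turn":[0,0,0],"dp":[0,0,-0.03],"claw":0}]}}

```text
t: 5.2
ee_pos: [529.8, -308.9, 136.5]
orientation: [-1.328, 1.002, -1.008]
ft_force: [2.0, -8.0, -5.0]
width: 13.9
```

Emit:
{"fn": "jog_arm", "kwargs": {"steps": [{"turn":[0,0,0],"dp":[0.005,-0.012,0.1],"claw":0},{"turn":[0,0,0],"dp":[0.005,-0.012,0.2],"claw":0},{"turn":[0,0,0],"dp":[0.005,-0.012,0.29],"claw":0},{"turn":[0,0,0],"dp":[0.005,-0.012,0.29],"claw":0},{"turn":[0,0,0],"dp":[0.005,-0.012,0.29],"claw":0}]}}

```text
t: 5.62
ee_pos: [529.8, -309.4, 159.6]
orientation: [-1.328, 1.003, -1.007]
ft_force: [1.1, 1.2, -9.5]
width: 13.8
```

Emit:
{"fn": "jog_arm", "kwargs": {"steps": [{"turn":[0,0,-0.035],"dp":[0,0,0.005],"claw":0},{"turn":[0,0,-0.07],"dp":[0,0,0.005],"claw":0},{"turn":[0,0,-0.105],"dp":[0,0,0.005],"claw":0},{"turn":[0,0,-0.14],"dp":[0,0,0.005],"claw":0},{"turn":[0,0,-0.175],"dp":[0,0,0.005],"claw":0},{"turn":[0,0,-0.2],"dp":[0,0,0.005],"claw":0},{"turn":[0,0,-0.2],"dp":[0,0,0.005],"claw":0}]}}

```text
t: 6.2
ee_pos: [529.7, -309.1, 159.5]
orientation: [-1.021, 1.466, -1.469]
ft_force: [1.6, 0.3, -9.3]
width: 13.6
```

```bash
python3 - <<'E'
from h import *
o=ctrl.get_obs();R=cv2.Rodrigues(o['orientation'])[0];print(o['ee_pos'],np.arctan2(R[1,0],R[0,0]),o['qpos'],o['ft_force'],o['moment'])
d=ctrl.get_image('side');cv2.imwrite('pics/s2.png',cv2.resize(d['img'][250:400,280:460,::-1],(720,600),interpolation=cv2.INTER_CUBIC))
E
```

```text
[ 529.6941042  -309.14555484  159.48299336] -1.9275360300827358 [-0.54642517  0.48160926  1.70206813 -0.00308902  0.95691406  1.38288833] [ 1.58441714  0.28462204 -9.34450987] [ 0.32199752 -0.42836432 -0.02963191]
```

View pics/s2.png

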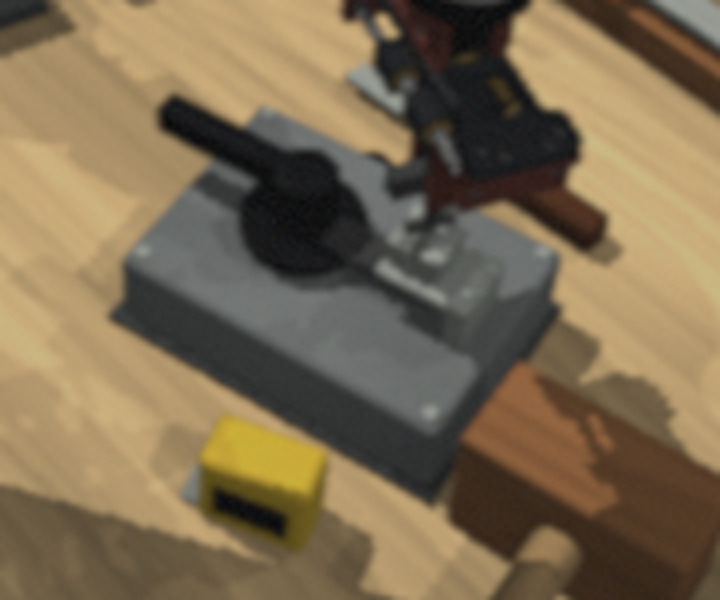

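The bar is turning freely (Mz ≈ 0, about 0.63 rad so far). I'll finish the twist.

Emit:
{"fn": "jog_arm", "kwargs": {"steps": [{"turn":[0,0,-0.035],"dp":[0,0,0.005],"claw":0},{"turn":[0,0,-0.07],"dp":[0,0,0.005],"claw":0},{"turn":[0,0,-0.105],"dp":[0,0,0.005],"claw":0},{"turn":[0,0,-0.14],"dp":[0,0,0.005],"claw":0},{"turn":[0,0,-0.175],"dp":[0,0,0.005],"claw":0},{"turn":[0,0,-0.202],"dp":[0,0,0.005],"claw":0},{"turn":[0,0,-0.202],"dp":[0,0,0.005],"claw":0},{"turn":[0,0,-0.202],"dp":[0,0,0.005],"claw":0}]}}

```text
t: 6.92
ee_pos: [529.8, -309.0, 159.8]
orientation: [-0.574, 1.886, -1.889]
ft_force: [3.6, 0.3, -8.9]
width: 14.2
```

```bash
python3 - <<'E'
from h import *
o=ctrl.get_obs();R=cv2.Rodrigues(o['orientation'])[0];print(o['ee_pos'],np.arctan2(R[1,0],R[0,0]),o['qpos'],o['ft_force'],o['moment'])
E
```

```text
[ 529.84560354 -308.99738674  159.75009041] -2.5532478331809343 [-0.54614512  0.48196973  1.7006818  -0.00295107  0.95947461  2.00879647] [ 3.55303255  0.33509445 -8.91575878] [ 0.33329916 -0.58650741 -0.03868926]
```

Emit:
{"fn": "jog_arm", "kwargs": {"steps": [{"turn":[0,0,0],"dp":[-0.01,0,-0.05],"claw":0},{"turn":[0,0,0],"dp":[-0.01,0,-0.09],"claw":0},{"turn":[0,0,0],"dp":[-0.01,0,-0.1],"claw":0},{"turn":[0,0,0],"dp":[-0.01,0,-0.1],"claw":0}]}}

```text
t: 7.25
ee_pos: [529.7, -309.0, 151.6]
orientation: [-0.575, 1.884, -1.887]
ft_force: [4.4, 1.1, -8.1]
width: 13.6
```

Emit:
{"fn": "jog_arm", "kwargs": {"steps": [{"turn":[0,0,0],"dp":[-0.02,0,-0.01],"claw":0},{"turn":[0,0,0],"dp":[-0.02,0,-0.02],"claw":0},{"turn":[0,0,0],"dp":[-0.02,0,-0.02],"claw":0},{"turn":[0,0,0],"dp":[-0.02,0,-0.02],"claw":0}]}}

```text
t: 7.58
ee_pos: [529.7, -309.2, 151.4]
orientation: [-0.573, 1.879, -1.887]
ft_force: [4.4, 3.8, 0.0]
width: 13.8
```

The vertical force is gone at about 15 mm of pull, so the plunger is resting in the notch. I'll open the gripper.

Emit:
{"fn": "jog_arm", "kwargs": {"steps": [{"turn":[0,0,0],"dp":[0,0,0],"claw":0.6},{"turn":[0,0,0],"dp":[0,0,0],"claw":0.6},{"turn":[0,0,0],"dp":[0,0,0],"claw":0.6},{"turn":[0,0,0],"dp":[0,0,0],"claw":0.6},{"turn":[0,0,0],"dp":[0,0,0],"claw":0.6},{"turn":[0,0,0],"dp":[0,0,0],"claw":0.6}]}}

```text
t: 8.08
ee_pos: [529.5, -309.3, 151.4]
orientation: [-0.574, 1.879, -1.887]
ft_force: [0.1, 0.3, -0.0]
width: 50.0
```

Emit:
{"fn": "jog_arm", "kwargs": {"steps": [{"turn":[0,0,0],"dp":[0,0,0.4],"claw":0.6},{"turn":[0,0,0],"dp":[0,0,0.8],"claw":0.6},{"turn":[0,0,0],"dp":[0,0,1],"claw":0.6},{"turn":[0,0,0],"dp":[0,0,1],"claw":0.6},{"turn":[0,0,0],"dp":[0,0,1],"claw":0.6}]}}

```text
t: 8.5
ee_pos: [529.8, -309.6, 232.1]
orientation: [-0.572, 1.877, -1.888]
ft_force: [-0.2, -0.7, -0.4]
width: 52.8
```

```bash
python3 - <<'E'
from h import *
o=ctrl.get_obs();R=cv2.Rodrigues(o['orientation'])[0];print(o['ee_pos'],np.arctan2(R[1,0],R[0,0]),o['qpos'])
for n in('wrist','side','scene'):
    d=ctrl.get_image(n);A=world(d,o)
    im=d['img'][...,::-1]
    if n=='side': im=cv2.resize(im[250:400,280:460],(720,600),interpolation=cv2.INTER_CUBIC)
    cv2.imwrite(f'pics/p3{n}.png',im)
    P=A.reshape(-1,3);P=P[~np.isnan(P).any(1)]
    P=P[(P[:,0]>480)&(P[:,0]<580)&(P[:,1]>-360)&(P[:,1]<-260)]
    t=P[(P[:,2]>165)&(P[:,2]<190)]
    if len(t)>5: print(n,len(t),cv2.minAreaRect(t[:,:2].astype(np.float32)),np.percentile(t[:,2],[5,50,95]))
E
```

```text
[ 529.8037605  -309.55173064  232.14694488] -2.548333045860743 [-5.47578007e-01  3.93524068e-01  1.65224575e+00 -1.32817157e-03
  1.09001326e+00  2.00136976e+00]
wrist 2557 ((529.7994995117188, -309.8844909667969), (13.939576148986816, 63.29294204711914), 33.83118438720703) [176.87245923 179.61754316 180.80212236]
side 210 ((527.5282592773438, -308.8454895019531), (17.37646484375, 63.35551071166992), 32.73392105102539) [167.09382135 176.75830839 180.73509965]
scene 176 ((529.4449462890625, -304.96527099609375), (18.66731834411621, 63.17266845703125), 33.98811340332031) [165.93535371 175.98746682 180.72311303]
```

View pics/p3side.png

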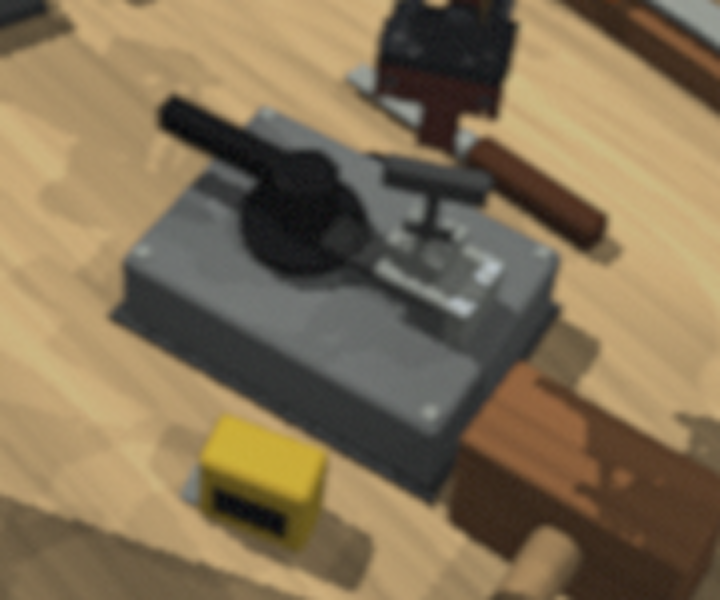

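View pics/p3wrist.png

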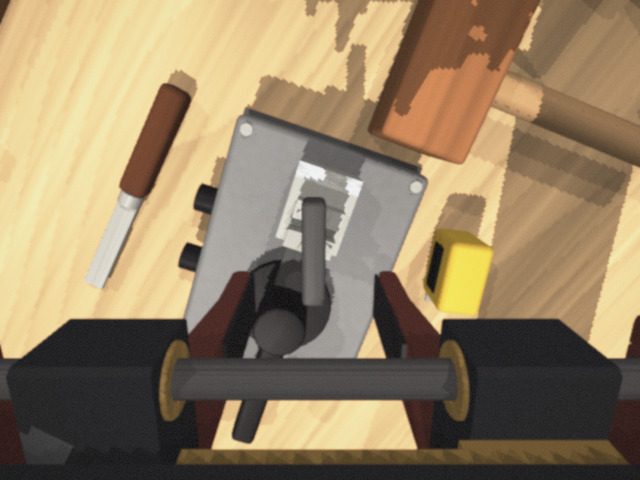

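The plunger is parked by itself: it has risen 15.0 mm and twisted 71.7°, about 1.25 rad. The handle is still off. Next I'll close the fingers and go to the robot side of the long arm.

Emit:
{"fn": "jog_arm", "kwargs": {"steps": [{"turn":[0,0,0.038],"dp":[-0.2,0.3,0.1],"claw":0},{"turn":[0,0,0.076],"dp":[-0.4,0.6,0.1],"claw":0},{"turn":[0,0,0.114],"dp":[-0.5,0.9,0.1],"claw":0},{"turn":[0,0,0.152],"dp":[-0.5,1,0.1],"claw":0},{"turn":[0,0,0.19],"dp":[-0.5,1,0.1],"claw":0},{"turn":[0,0,0.2],"dp":[-0.5,1,0.1],"claw":0}]}}

```text
t: 9.15
ee_pos: [487.7, -227.7, 236.4]
orientation: [-1.028, 1.457, -1.456]
ft_force: [0.0, -0.5, -0.7]
width: 16.3
```

Emit:
{"fn": "jog_arm", "kwargs": {"steps": [{"turn":[0,0,0.038],"dp":[-0.2,0.3,0],"claw":0},{"turn":[0,0,0.076],"dp":[-0.4,0.6,0],"claw":0},{"turn":[0,0,0.114],"dp":[-0.5,0.85,-0.2],"claw":0},{"turn":[0,0,0.152],"dp":[-0.5,0.86,-0.4],"claw":0},{"turn":[0,0,0.19],"dp":[-0.5,0.86,-0.5],"claw":0},{"turn":[0,0,0.198],"dp":[-0.5,0.86,-0.5],"claw":0},{"turn":[0,0,0.198],"dp":[-0.5,0.86,-0.5],"claw":0}]}}

```text
t: 9.73
ee_pos: [446.5, -158.2, 194.7]
orientation: [-1.331, 1.003, -0.996]
ft_force: [0.2, 0.6, 0.4]
width: 0.3
```

```bash
python3 - <<'E'
from h import *
o=ctrl.get_obs();R=cv2.Rodrigues(o['orientation'])[0];print(o['ee_pos'],R.round(3)[:,1],np.arctan2(R[1,0],R[0,0]),o['qpos'],o['width'])
d=ctrl.get_image('wrist');cv2.imwrite('pics/w4.png',d['img'][...,::-1]);A=world(d,o)
P=A.reshape(-1,3);P=P[~np.isnan(P).any(1)]
P=P[(P[:,0]>440)&(P[:,0]<660)&(P[:,1]>-200)&(P[:,1]<-80)]
t=P[(P[:,2]>118)&(P[:,2]<127)]
print(len(t),cv2.minAreaRect(t[:,:2].astype(np.float32)),cv2.fitLine(t[:,:2].astype(np.float32),cv2.DIST_L2,0,.01,.01).ravel())
E
```

```text
[ 446.51011609 -158.23495705  194.69077971] [-0.004  0.001 -1.   ] -1.2893580758329914 [-3.65124793e-01  2.42658303e-01  1.97672235e+00 -1.09242577e-03
  9.26569788e-01  9.24887415e-01] 0.33350089279891354
4479 ((488.0680236816406, -162.08912658691406), (20.25687599182129, 84.00440979003906), 15.620057106018066) [ 2.7730235e-01 -9.6078271e-01  4.8861392e+02 -1.6114600e+02]
```

View pics/w4.png

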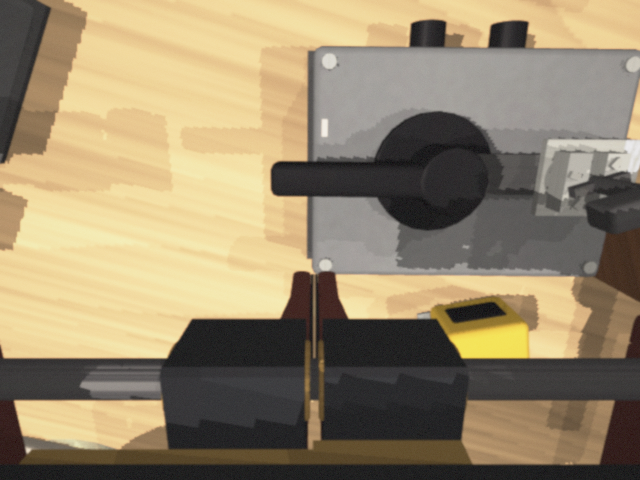

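Emit:
{"fn": "jog_arm", "kwargs": {"steps": [{"turn":[0,0,0],"dp":[0,0,-0.4],"claw":0},{"turn":[0,0,0],"dp":[0,0,-0.8],"claw":0},{"turn":[0,0,0],"dp":[0,0,-1],"claw":0},{"turn":[0,0,0],"dp":[0,0,-1],"claw":0}]}}

```text
t: 10.12
ee_pos: [444.5, -157.7, 112.0]
orientation: [-1.332, 1.01, -0.995]
ft_force: [-0.0, -0.3, -0.3]
width: 0.2
```

Emit:
{"fn": "jog_arm", "kwargs": {"steps": [{"turn":[0,0,0],"dp":[0,0,-0.15],"claw":0},{"turn":[0,0,0],"dp":[0,0,-0.15],"claw":0},{"turn":[0,0,0],"dp":[0,0,-0.15],"claw":0}]}}

```text
t: 10.37
ee_pos: [444.6, -157.8, 100.4]
orientation: [-1.331, 1.011, -0.995]
ft_force: [0.8, 0.0, -0.2]
width: 0.3
```

```bash
python3 - <<'E'
from h import *
o=ctrl.get_obs();R=cv2.Rodrigues(o['orientation'])[0];p=o['ee_pos'];print(p,np.arctan2(R[1,0],R[0,0]))
ex=np.array([.9638,.2667]);ey=np.array([-.2667,.9638]);O=np.array([506.8,-227.4])
for off in(21,):
  for th in np.arange(0,1.6,.1):
    a=np.sin(th)*ex+np.cos(th)*ey;n=np.cos(th)*ex-np.sin(th)*ey
    q=O+80*a-off*n; print(round(th,2),q.round(),((q-p[:2])/80).round(3), round(-th/np.pi,3))
E
```

```text
[ 444.55696113 -157.76912008  100.42730751] -1.2936710797254034
0.0 [ 465. -156.] [0.258 0.023] -0.0
0.1 [ 473. -152.] [0.35  0.071] -0.032
0.2 [ 480. -149.] [0.446 0.109] -0.064
0.3 [ 488. -147.] [0.546 0.137] -0.095
0.4 [ 496. -145.] [0.647 0.155] -0.127
0.5 [ 505. -145.] [0.75  0.163] -0.159
0.6 [ 513. -145.] [0.854 0.161] -0.191
0.7 [ 521. -146.] [0.956 0.148] -0.223
0.8 [ 529. -148.] [1.057 0.125] -0.255
0.9 [ 537. -150.] [1.155 0.092] -0.286
1.0 [ 545. -154.] [1.249 0.05 ] -0.318
1.1 [ 552. -158.] [ 1.339 -0.002] -0.35
1.2 [ 558. -163.] [ 1.423 -0.062] -0.382
1.3 [ 565. -168.] [ 1.5   -0.131] -0.414
1.4 [ 570. -174.] [ 1.57  -0.206] -0.446
1.5 [ 575. -181.] [ 1.633 -0.289] -0.477
```

Emit:
{"fn": "jog_arm", "kwargs": {"steps": [{"turn":[0,0,0],"dp":[0.26,0.02,0],"claw":0},{"turn":[0,0,-0.03],"dp":[0.35,0.07,0],"claw":0},{"turn":[0,0,-0.06],"dp":[0.45,0.11,0],"claw":0},{"turn":[0,0,-0.09],"dp":[0.55,0.14,0],"claw":0},{"turn":[0,0,-0.12],"dp":[0.65,0.155,0],"claw":0},{"turn":[0,0,-0.15],"dp":[0.75,0.16,0],"claw":0},{"turn":[0,0,-0.18],"dp":[0.85,0.16,0],"claw":0},{"turn":[0,0,-0.21],"dp":[0.95,0.15,0],"claw":0},{"turn":[0,0,-0.21],"dp":[0.95,0.15,0],"claw":0}]}}

```text
t: 11.12
ee_pos: [522.4, -146.2, 102.0]
orientation: [-1.0, 1.495, -1.48]
ft_force: [-0.3, -0.3, 0.4]
width: 0.3
```

```bash
python3 - <<'E'
from h import *
o=ctrl.get_obs();R=cv2.Rodrigues(o['orientation'])[0];p=o['ee_pos'];print(p,np.arctan2(R[1,0],R[0,0]),o['ft_force'],o['qpos'])
ex=np.array([.9638,.2667]);ey=np.array([-.2667,.9638]);O=np.array([506.8,-227.4])
for th in np.arange(.7,1.61,.1):
    a=np.sin(th)*ex+np.cos(th)*ey;n=np.cos(th)*ex-np.sin(th)*ey
    q=O+80*a-21*n; print(round(th,2),q.round(),((q-p[:2])/80).round(3), round(-(th-.7)/np.pi,3))
d=ctrl.get_image('side');cv2.imwrite('pics/s5.png',cv2.resize(d['img'][250:400,280:460,::-1],(720,600),interpolation=cv2.INTER_CUBIC))
E
```

```text
[ 522.37016459 -146.22738375  101.98803847] -1.9569368896615513 [-0.3077087  -0.34216491  0.39056144] [-0.29843973  0.47935225  1.88640611  0.00884429  0.78130691  1.65218359]
0.7 [ 521. -146.] [-0.016  0.004] -0.0
0.8 [ 529. -148.] [ 0.084 -0.019] -0.032
0.9 [ 537. -150.] [ 0.182 -0.052] -0.064
1.0 [ 545. -154.] [ 0.277 -0.094] -0.095
1.1 [ 552. -158.] [ 0.366 -0.146] -0.127
1.2 [ 558. -163.] [ 0.45  -0.206] -0.159
1.3 [ 565. -168.] [ 0.528 -0.275] -0.191
1.4 [ 570. -174.] [ 0.598 -0.351] -0.223
1.5 [ 575. -181.] [ 0.66  -0.433] -0.255
1.6 [ 579. -188.] [ 0.714 -0.521] -0.286
```

View pics/s5.png

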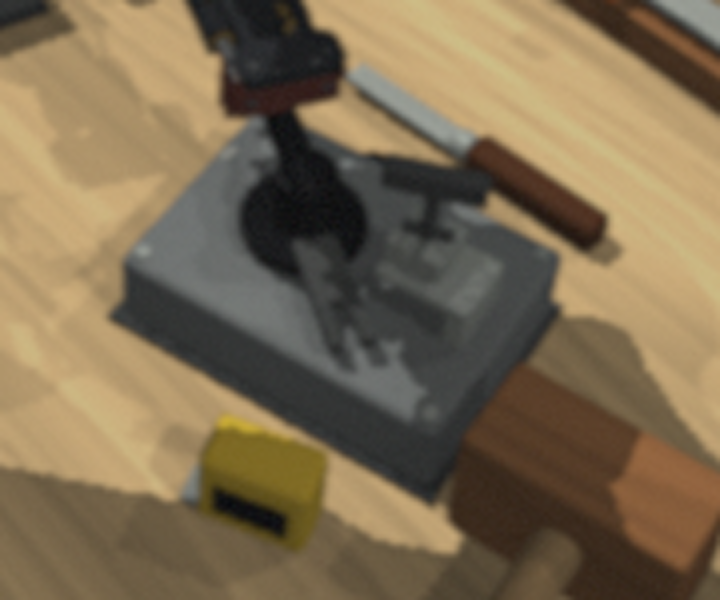

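The handle is about halfway round and the plunger is still up. I'll continue to about 1.4 rad.

Emit:
{"fn": "jog_arm", "kwargs": {"steps": [{"turn":[0,0,-0.03],"dp":[0.08,-0.02,0],"claw":0},{"turn":[0,0,-0.06],"dp":[0.18,-0.05,0],"claw":0},{"turn":[0,0,-0.09],"dp":[0.28,-0.09,0],"claw":0},{"turn":[0,0,-0.12],"dp":[0.37,-0.15,0],"claw":0},{"turn":[0,0,-0.15],"dp":[0.45,-0.21,0],"claw":0},{"turn":[0,0,-0.18],"dp":[0.53,-0.28,0],"claw":0},{"turn":[0,0,-0.2],"dp":[0.6,-0.35,0],"claw":0},{"turn":[0,0,-0.2],"dp":[0.6,-0.35,0],"claw":0}]}}

```text
t: 11.83
ee_pos: [571.0, -175.1, 102.9]
orientation: [-0.542, 1.907, -1.895]
ft_force: [0.1, -0.5, 0.6]
width: 0.7
```

```bash
python3 - <<'E'
from h import *
o=ctrl.get_obs();R=cv2.Rodrigues(o['orientation'])[0];p=o['ee_pos'];print(p,np.arctan2(R[1,0],R[0,0]),o['ft_force'],o['qpos'])
d=ctrl.get_image('side');A=world(d);cv2.imwrite('pics/s6.png',cv2.resize(d['img'][250:400,280:460,::-1],(720,600),interpolation=cv2.INTER_CUBIC))
E
```

```text
[ 570.99975071 -175.11722993  102.9262535 ] -2.580071182668583 [ 0.12225795 -0.51419201  0.55280651] [-0.32180727  0.53948211  1.76731167  0.01120908  0.83336764  2.25071779]
```

View pics/s6.png

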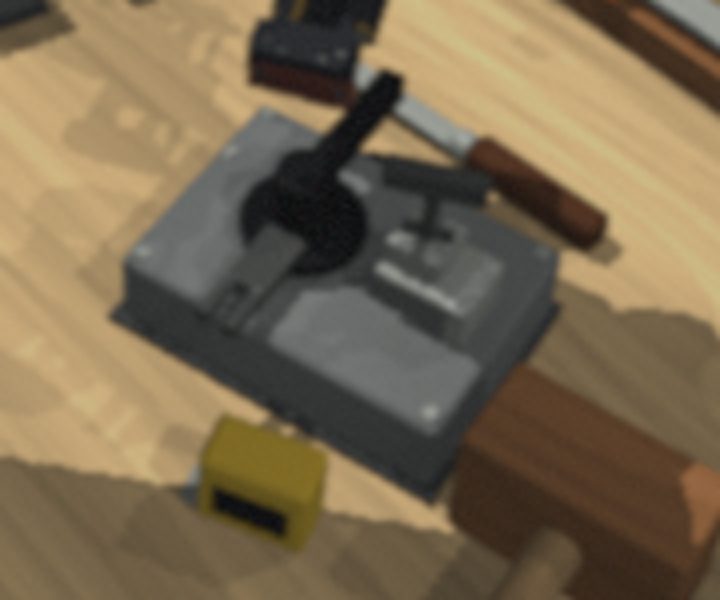

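The handle has snapped home, its arm now along the box's +x. I'll back off sideways, lift, and check.

Emit:
{"fn": "jog_arm", "kwargs": {"steps": [{"turn":[0,0,0],"dp":[-0.06,0.2,0],"claw":0},{"turn":[0,0,0],"dp":[-0.12,0.4,0],"claw":0},{"turn":[0,0,0],"dp":[-0.12,0.45,0.4],"claw":0},{"turn":[0,0,0],"dp":[-0.12,0.45,0.8],"claw":0},{"turn":[0,0,0],"dp":[-0.12,0.45,1],"claw":0},{"turn":[0,0,0],"dp":[-0.12,0.45,1],"claw":0}]}}

```text
t: 12.38
ee_pos: [562.0, -137.2, 186.6]
orientation: [-0.543, 1.899, -1.892]
ft_force: [0.7, 0.7, 0.0]
width: 0.8
```

Emit:
{"fn": "jog_arm", "kwargs": {"steps": [{"turn":[0,0,0.03],"dp":[-0.3,0.2,0.4],"claw":0},{"turn":[0,0,0.07],"dp":[-0.7,0.2,0.8],"claw":0},{"turn":[0,0,0.1],"dp":[-0.9,0.2,1],"claw":0},{"turn":[0,0,0.1],"dp":[-0.9,0.2,1],"claw":0},{"turn":[0,0,0.1],"dp":[-0.9,0.2,1],"claw":0}]}}

```text
t: 12.8
ee_pos: [489.2, -120.3, 266.8]
orientation: [-0.789, 1.697, -1.689]
ft_force: [0.4, 1.2, -0.4]
width: 0.7
```

```bash
python3 - <<'E'
from h import *
o=ctrl.get_obs();R=cv2.Rodrigues(o['orientation'])[0];print(o['t'],o['ee_pos'],o['ft_force'],np.abs(o['qvel']).max())
for n in('wrist','side','scene'):
    d=ctrl.get_image(n);A=world(d,o)
    cv2.imwrite(f'pics/p7{n}.png',d['img'][...,::-1])
    P=A.reshape(-1,3);P=P[~np.isnan(P).any(1)]
    Q=P[(P[:,0]>480)&(P[:,0]<580)&(P[:,1]>-360)&(P[:,1]<-260)]
    t=Q[(Q[:,2]>165)&(Q[:,2]<190)]
    if len(t)>5: print(n,'T',len(t),cv2.minAreaRect(t[:,:2].astype(np.float32)),np.percentile(t[:,2],[50,95]))
    t=P[(P[:,2]>117)&(P[:,2]<127)&(P[:,0]>542)&(P[:,0]<640)&(P[:,1]>-245)&(P[:,1]<-160)]
    if len(t)>5: print('arm',len(t),cv2.minAreaRect(t[:,:2].astype(np.float32)))
    if n!='wrist':
        B=np.load(n+'0.npy');dd=np.abs(A-B)[...,2]>12;cv2.imwrite(f'pics/d7{n}.png',dd.astype(np.uint8)*255)
E
```

```text
12.8 [ 489.17993825 -120.29765672  266.8069877 ] [ 0.39029524  1.20052806 -0.43062793] 0.051479366274127955
wrist T 1367 ((518.05322265625, -291.379150390625), (14.521060943603516, 22.473735809326172), 33.005245208740234) [178.9045377  180.76385223]
arm 3042 ((576.2294921875, -208.00502014160156), (75.54756164550781, 20.219635009765625), 15.563654899597168)
side T 207 ((527.9082641601562, -308.8450012207031), (17.461687088012695, 63.059635162353516), 34.71448516845703) [177.01590271 180.55653586]
arm 155 ((575.9338989257812, -207.64947509765625), (71.75099182128906, 20.979917526245117), 15.290899276733398)
scene T 174 ((530.2889404296875, -304.9151916503906), (20.389291763305664, 63.580013275146484), 30.925010681152344) [175.95110276 180.92008456]
arm 176 ((579.0074462890625, -203.52328491210938), (76.3569564819336, 22.306617736816406), 13.381380081176758)
```

View pics/p7side.png

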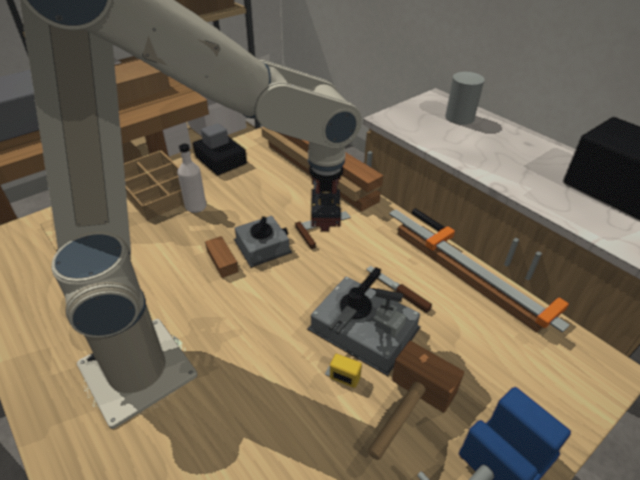

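View pics/p7scene.png

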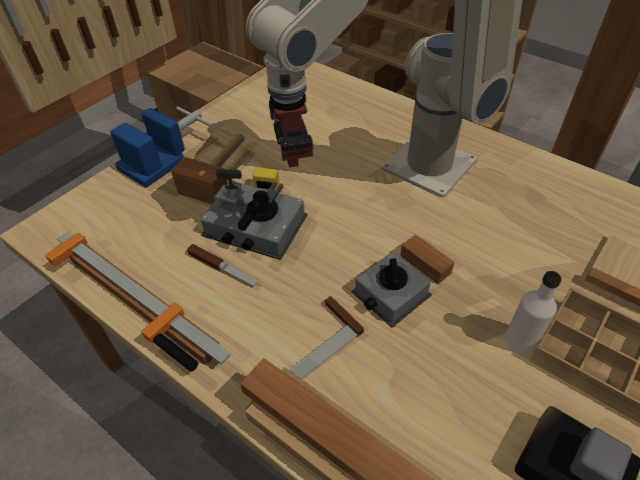

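The handle arm is at 15.5°, along the box's +x. The plunger is still parked, nothing else has moved, and the robot is clear. I'll hand in the job.

```bash
python3 -c "
from workcell import ctrl
print(ctrl.close_job())"
```

```text
the job is handed in; nothing more can be done
None
```

The dust extractor is switched on, with its lock plunger parked in the rest notch. I handed the job in at about 13 s; no verdict is reported.

- **Lock plunger:** I lifted it about 23 mm, twisted it about 1.25 rad clockwise, let it down and released it. The wrist camera then showed the T-bar 15.0 mm higher and turned 71.7° (1.25 rad). After the handle was turned, its top still read the same height to within about 1 mm.
- **Handle:** I pushed the arm round with closed fingers until it snapped home by itself. The wrist camera then put it at 15.6°, against a box turn of about 15.5°, so it is about 1.57 rad from off. The side camera agreed (15.3°). The scene camera gave 13.4°, about 0.04 rad off, from far fewer points.
- **Surroundings:** In the last pictures the other switch and the loose things look where they started. I judged that by eye; I saved depth difference maps but did not look at them.
- **Robot:** The gripper is clear, at about 267 mm height, with only about 1 N of force noise.

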